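# Snap the retaining ring onto the lap spindle

### The arm

A 6-joint arm with a two-finger parallel gripper is mounted at the origin on the work surface. World frame = base frame: x ahead of the robot, y to its left, z up, the work surface at z = 0. Lengths are in m, angles in rad, forces in N, time in s.
With the tool pointing down it reaches from about 0.25 to 0.725 m from the base axis. Payload 4 kg.
Tool frame: the origin (TCP) lies at the very end of the fingers, on their centre line; the grasp point (between the pads) lies 19 mm behind it (bot.pinch_z is the distance from the TCP to the grasp point, in m); z points along the fingers, x is the direction in which the jaws open and shut, and the axes are right-handed (so a half turn about z gives the same grasp; the last joint's range is limited). The gripper opens to 85 mm and grips with 20 to 120 N. Pads are 22 mm wide; open, the fingers measure 114 mm over their backs; the gripper's body (76 mm by 85 mm) begins 54 mm behind the grasp point. The pads swing forward as they close: fully open they stand 13 mm farther back than shut.
Start: joints at [1.209, 0.241, 0.005, 1.335, 0, 1.571], TCP at [0.177, 0.468, 0.231] pointing down, gripper open.
Joint ranges: [-2.72, 2.72], [-1.05, 1.87], [-1.09, 1.28], [-1.99, 2.15], [-1.42, 1.44], [-3.14, 3.14]. Speed limits (rad/s): [2.79, 2.79, 3.14, 3.14, 3.14, 3.14].

### API

Orientations are given as a unit quaternion [x, y, z, w].
In Python, from workcell import bot gives the robot as it stands. The module is installed in compiled form; this text tells all that it offers.
- The arm moves only by the shell command python3 -m inch 'ROWS'. ROWS is JSON, a list of rows, each a list of 7 numbers: the shift along the tool's x, y, z scaled (see below), then the turn, a rotation vector about the tool's x, y, z scaled (see below), then the gripper command: -1 is fully open, 1 is shut, values between are in proportion. In form: [[x, y, z, wx, wy, wz, gripper], ...]. A call has exactly 8 rows; each row shifts and turns the commanded pose from where the row before left it, along the tool's axes as they then stand; what a row does not reach is not made up. The controller multiplies each number of a shift by 2.5 cm and each number of a turn by 180 degrees. A row lasts 1/10 s, in which the tool goes at most 50 mm and 8.59 degrees, less where a joint would pass 70% of its speed; a pose out of reach is approached as far as the arm can. A call with a number of a shift or a turn outside -1 to 1 is refused whole. A call with a gripper value outside its range is refused whole. The fingers move at their own pace and stop on an object; the grip force is fixed at half the most. Time passes only in rows, so rows that do not move let the fingers close, or fill a call up. It gives the time, the measured TCP pose, the force and the opening at its end, in the units of the state.
- bot.get_obs(): the state, without advancing time (a new reading comes with each control period).
- bot.camera(name): name is "scene" or "top"; returns (picture, depth): 420x560x3 uint8, blue, green, red; 420x560 float32, m along the optical axis (not along the pixel's ray), 0 where there is no reading.
- bot.get_calibration(name): a dict with "vfov" (degrees; the focal length in pixels is half the picture's height over the tangent of half this angle, whatever the lens; pixels are square), "cx", "cy" (the principal point, pixels), "R" (3x3) and "t" (3): a world point X has camera coordinates R X + t. Camera axes: x right, y down, z forward; pixel columns grow to the right and rows downward; lengths in m; the calibration is good to about 2 mm. A picture is of the moment at which its call begins. get_calibration takes no time and is no camera call.
- bot.job_done(): hands the job in, once; it reports no verdict.
The state is a dict: "clock": time; "joint_pos": joint angles; "joint_vel": joint speeds; "tau": joint torques, N m; "eef_pos": TCP position; "tool_rot": TCP orientation; "ft_force": force on the tool from outside, world axes, zero at the start; "ft_torque": the same for the moment, N m; "grip_width": finger opening in m.
Only numpy, scipy, OpenCV 4.12 (cv2) and the standard library are available. Lean on these libraries where they do the work, as an engineer would, in place of code of your own. Each camera call takes 0.05 s, during which the arm holds its last target.

### The job

Lock the grinding disc of the small stone lap: squeeze the two upright crossed eyes of the big spring ring together so that the ring spreads, carry it spread over the head of the grooved spindle, lower it onto the disc and let go, so that it contracts into the groove under the head and lies flat there. The turntable with the plain, grooveless post is not the one.

Things in the scene. Friction and masses are not known exactly. Their poses are not given: they have to be found in the camera images.
- clip: Dark steel spring ring with two upright eyes, flat on the bench; 115 mm long, band 8 mm high, hole 44 mm when shut, 0.1 kg. Origin: centre of the hole, level with the underside; z up, x towards the eyes, y left. Hinge of the halves at x -50 mm (hub 15 mm wide, 12 high). Eyes at x +49 mm: tabs 16 mm wide along x, 5 thick, rising to 46 mm above the underside; pinch them along y, 20 to 40 mm up.
- half_left (a joint): Swing of the ring's half at +y, rad: 0 shut, 0.19 fully spread (a stop). The ends cross: this half carries the eye at y -26 mm, so pressing the eyes together SPREADS the ring. Eyes over their outer faces: 60 mm shut; 18 mm fully pressed, then parallel and at x +52 mm. About 4 N per eye to start, 11 N at the stop; it springs shut when let go.
- half_right (a joint): Swing of the ring's half at -y, rad: 0 shut, 0.19 fully spread. It carries the eye at y +26 mm. Fully spread, the hole is 63 mm wide along y and clears a 56 mm round shaft about the origin.
- groove (a point): On the axis of the lap's upright spindle, level with the top of its grinding disc (124 mm across, on a fixed square grey box 130 mm wide), 76 mm above the bench; z up. Groove: neck 42 mm across, 20 mm high from here. Above it the head: 51 mm across for 6 mm, then a cone to 20 mm at its top, 44 mm above here. The ring goes round the neck, underside on the disc, pointing any way.
Not all that is in view belongs to the job. Several things look just like the clip: the one meant starts farthest to the robot's left.

How it is judged:
On the way, in this order (a step that is already met when the one before it is completed fails the run):
1. the ring is spread by its eyes and lifted off the bench (value of joint each of half_left, half_right above 0.12 rad and height (world z) of clip above 0.03 m), for 0.1 s.
2. the ring, still spread, is down round the spindle below its head (value of joint each of half_left, half_right above 0.08 rad and horizontal distance between clip and groove below 0.015 m and z of clip in the frame of groove below 0.016 m), for 0.1 s.
At the end, for the whole second after the job is handed in: The ring has contracted (both halves within 0.06 rad of shut) round the neck under the spindle's head: its centre within 8 mm of the spindle's axis, its underside between 4 mm below and 12 mm above the disc's top face, level within 10 degrees, and at rest (value of joint each of half_left, half_right below 0.06 rad and horizontal distance between clip and groove below 0.008 m and z of clip in the frame of groove between -0.004 and 0.012 m and angle between clip's own z axis and vertical below 0.17 rad and linear speed of clip below 0.02 m/s); the robot touches nothing.
It also fails if it takes over 38 s, if anything falls off the work surface, if the arm or the gripper's body presses on something with over 40 N, if the wrist force passes 120 N, or if a joint passes its speed limit or range.

## Working session

There is one attempt and no reset: what is moved stays moved. The work goes in short steps, Python scripts to look and compute and a shell command to move; the robot and the scene stay as the last step left them, time stands still between calls to the robot, and variables do not carry over. Pictures are saved under pics/ and viewed, and the job is handed in when it is done.

```bash
mkdir -p pics; python3 - <<'E'
from workcell import bot
import cv2,numpy as np
o=bot.get_obs();print(o)
for n in("scene","top"):
    p,d=bot.camera(n);np.savez(f"pics/{n}0.npz",p=p,d=d);cv2.imwrite(f"pics/{n}0.png",p);print(n,bot.get_calibration(n))
E
```

```text
{'clock': 0.0, 'joint_pos': array([ 1.20900134e+00,  2.41420022e-01,  3.70391555e-03,  1.33517403e+00,
       -1.59798889e-05,  1.57080273e+00]), 'joint_vel': array([-9.84334359e-05, -6.18411062e-04,  1.35625955e-03,  6.70379794e-04,
       -1.12865293e-03, -1.76707719e-04]), 'tau': array([ 7.12045839e-04, -3.72315967e+01,  2.52408046e+01,  1.69660861e-02,
        2.26700618e-04,  9.40640291e-06]), 'eef_pos': array([0.17675765, 0.46703875, 0.23040167]), 'tool_rot': array([ 8.22787358e-01,  5.68348368e-01, -8.56834261e-04,  6.01585543e-04]), 'ft_force': array([ 0.28061521, -0.07096977,  0.07426444]), 'ft_torque': array([ 0.06242945, -0.08056751, -0.02668533]), 'grip_width': 0.0853124455006152}
scene {'vfov': 51.79684765665921, 'cx': 285.4430985340384, 'cy': 212.99795846001712, 'R': array([[ 0.53271724,  0.84618385,  0.01360984],
       [ 0.70407104, -0.43421209, -0.56191087],
       [-0.46957035,  0.30892191, -0.82708581]]), 't': array([-0.21982677, -0.25906211,  1.22435864])}
top {'vfov': 52.586322601077576, 'cx': 277.6387565810595, 'cy': 206.65350841911226, 'R': array([[-0.01248737, -0.99982358,  0.01403102],
       [-0.99918182,  0.01193707, -0.0386418 ],
       [ 0.03846749, -0.01450207, -0.99915461]]), 't': array([-0.00912662,  0.43703905,  0.90149666])}
```

View pics/scene0.png

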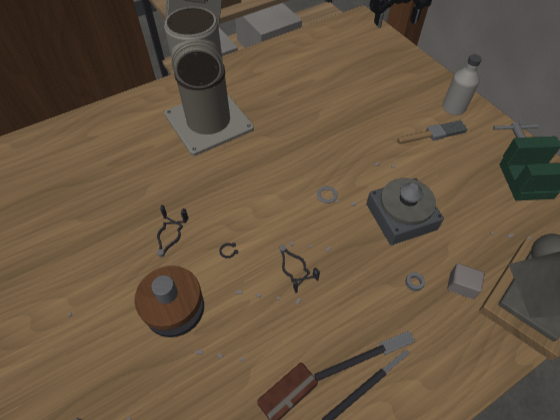

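View pics/top0.png

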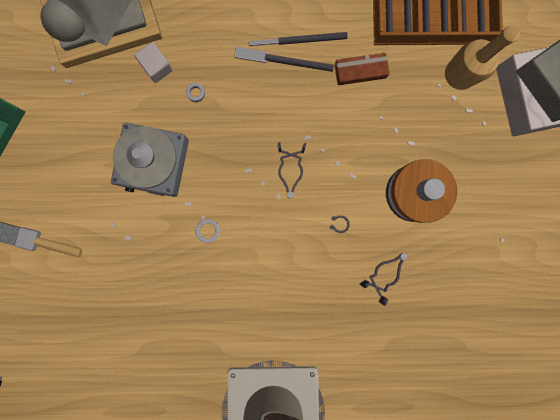

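```bash
python3 - <<'E'
import cv2,numpy as np
s=np.load("pics/scene0.npz");t=np.load("pics/top0.npz")
def c(p,u,v,r=45,k=390):return cv2.resize(p[v-r:v+r,u-r:u+r],(k,k),interpolation=cv2.INTER_CUBIC)
cv2.imwrite("pics/crop1.png",np.hstack([c(t['p'],291,170),c(s['p'],297,268)]))
cv2.imwrite("pics/crop2.png",np.hstack([c(t['p'],148,158),c(s['p'],405,205)]))
E
```

```text
(no output)
```

View pics/crop1.png

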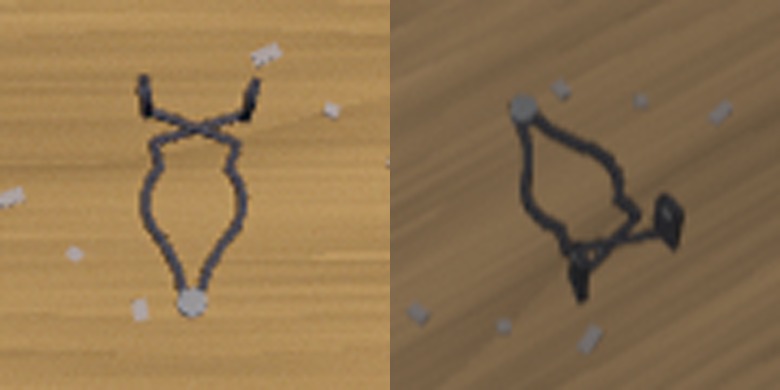

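View pics/crop2.png

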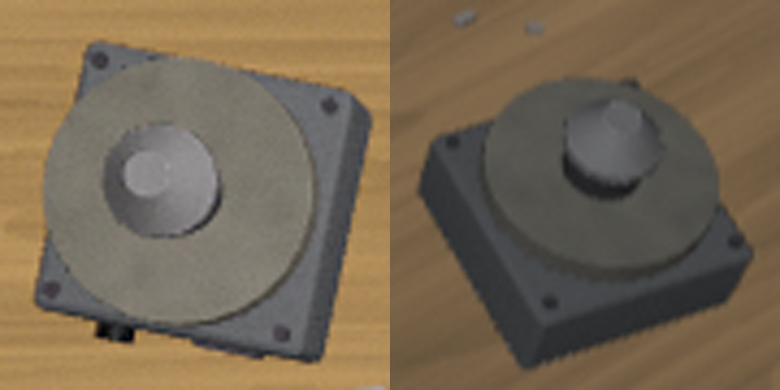

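```bash
cat > h.py <<'E'
import cv2,numpy as np
from workcell import bot
def ray(n,u,v,z):
    c=bot.get_calibration(n);f=210/np.tan(np.radians(c['vfov']/2))
    d=np.array([(u-c['cx'])/f,(v-c['cy'])/f,1.]);R=np.array(c['R']);o=-R.T@c['t'];w=R.T@d
    return o+w*(z-o[2])/w[2]
def cloud(n,d):
    c=bot.get_calibration(n);f=210/np.tan(np.radians(c['vfov']/2))
    v,u=np.mgrid[0:420,0:560];P=np.stack([(u-c['cx'])/f*d,(v-c['cy'])/f*d,d],-1)
    return (P-np.array(c['t']))@np.array(c['R'])
def proj(n,X):
    c=bot.get_calibration(n);f=210/np.tan(np.radians(c['vfov']/2));p=np.array(c['R'])@X+c['t'];return c['cx']+f*p[0]/p[2],c['cy']+f*p[1]/p[2]
E
python3 - <<'E'
from h import *
for n,(u0,v0,r) in (("top",(291,170,40)),("scene",(297,268,45))):
    z=np.load(f"pics/{n}0.npz");p,d=z['p'],z['d'];W=cloud(n,d)
    g=p.astype(int);w=np.zeros(d.shape,bool);w[v0-r:v0+r,u0-r:u0+r]=1
    dark=w&(g.max(-1)<75)
    print(n,'bench z',np.median(W[...,2][w]),dark.sum())
    hi=w&(W[...,2]>0.028)&(W[...,2]<.07)&dark
    k,l,st,ce=cv2.connectedComponentsWithStats(hi.astype(np.uint8))
    for i in range(1,k):
        if st[i,4]>3:
            q=W[l==i];print(' eye px',ce[i],st[i,4],'mean',q.mean(0).round(4),'min',q.min(0).round(4),'max',q.max(0).round(4))
    hub=w&(np.ptp(g,axis=-1)<25)&(g.mean(-1)>95)
    k,l,st,ce=cv2.connectedComponentsWithStats(hub.astype(np.uint8))
    for i in range(1,k):
        if st[i,4]>15: print(' hub',ce[i],st[i,4],ray(n,*ce[i],.012).round(4),np.median(W[l==i],0).round(4))
# lap
for n,(u0,v0,r) in (("top",(148,158,50)),("scene",(405,205,55))):
    z=np.load(f"pics/{n}0.npz");d=z['d'];W=cloud(n,d)
    w=np.zeros(d.shape,bool);w[v0-r:v0+r,u0-r:u0+r]=1
    m=w&(abs(W[...,2]-.076)<.004)
    print(n,'disc',np.median(W[m],0).round(4),W[m].min(0).round(4),W[m].max(0).round(4))
    ct=max(cv2.findContours((w&(W[...,2]>.071)).astype(np.uint8),0,1)[0],key=cv2.contourArea).reshape(-1,2)
    P=np.array([ray(n,*a,.076) for a in ct]);A=np.c_[2*P[:,:2],np.ones(len(P))];s=np.linalg.lstsq(A,(P[:,:2]**2).sum(1),rcond=None)[0];print(' disc fit',s[:2].round(4),'R',np.sqrt(s[2]+s[0]**2+s[1]**2).round(4))
    m=w&(W[...,2]>.092)
    q=W[m];print(' head',q.min(0).round(4),q.max(0).round(4),((q.min(0)+q.max(0))/2).round(4))
    m=w&(W[...,2]>.1175);q=W[m];print(' top',q.mean(0).round(4),m.sum(),np.ptp(q,axis=0).round(3))
    m=w&(W[...,2]>.096)&(W[...,2]<.112);q=W[m];c=q[:,:2].mean(0);print(' cone mean',c.round(4))
E
```

```text
top bench z 0.0006582173443892967 80
 eye px [278.5 143.5] 4 mean [ 0.566  -0.0173  0.0457] min [ 0.5649 -0.0184  0.0445] max [ 0.567  -0.0163  0.0468]
 eye px [303.42857143 147.28571429] 14 mean [ 0.558  -0.0689  0.0435] min [ 0.5536 -0.0722  0.0356] max [ 0.5647 -0.0659  0.047 ]
 eye px [279.5 148. ] 10 mean [ 0.5575 -0.0194  0.0407] min [ 0.555  -0.0206  0.0305] max [ 0.5607 -0.0183  0.0463]
 hub [306.78947368 137.15789474] 19 [ 0.5854 -0.0789  0.012 ] [ 0.5872 -0.08    0.0044]
 hub [289.63888889 194.11111111] 36 [ 0.4633 -0.0404  0.012 ] [ 0.4634 -0.041   0.0121]
scene bench z 0.0008130680016509115 370
 eye px [316.10526316 271.26315789] 38 mean [ 0.564  -0.0187  0.0392] min [ 0.5553 -0.0216  0.0281] max [ 0.5701 -0.0142  0.0493]
 eye px [295.57692308 282.30769231] 26 mean [ 0.5632 -0.0704  0.0412] min [ 0.5573 -0.0725  0.0291] max [ 0.5679 -0.0666  0.0476]
 hub [282.39130435 246.95652174] 23 [ 0.4627 -0.0399  0.012 ] [ 0.4634 -0.0409  0.0129]
 hub [328.  248.5] 16 [0.5208 0.0462 0.012 ] [0.5174 0.0495 0.0029]
 hub [297.47619048 301.        ] 21 [ 0.5904 -0.0821  0.012 ] [ 0.587  -0.0802  0.0031]
top disc [0.5335 0.2458 0.0764] [0.4761 0.1894 0.072 ] [0.5979 0.3121 0.08  ]
 disc fit [0.5369 0.2508] R 0.0611
 head [ 0.4019 -0.0013  0.0961] [0.5607 0.2761 0.9178] [0.4813 0.1374 0.5069]
 top [0.51   0.2009 0.2786] 166 [0.147 0.265 0.8  ]
 cone mean [0.5343 0.2464]
scene disc [0.5479 0.2399 0.0768] [0.4749 0.1902 0.072 ] [0.5976 0.3139 0.0799]
 disc fit [0.5371 0.2511] R 0.0617
 head [ 0.511  -0.3047  0.0933] [0.8744 0.2752 0.8701] [ 0.6927 -0.0147  0.4817]
 top [0.664  0.0415 0.4022] 133 [0.351 0.567 0.753]
 cone mean [0.5431 0.2419]
```

Candidates for the clip: a large ring with two eyes at top (291,170) / scene (297,268), another large one at top (384,280) / scene (172,232), and a small open ring at top (340,224). The washers at (208,231) and (196,92) don't count. The leftmost large one is (291,170). In the close crop it has the grey hub at the near end and two upright crossed eyes at the far end. The lap is the square grey box with the cone head at top (148,158). The wooden turntable at (423,190) has the plain post.

Measured: hub (0.463,-0.040), eyes (0.563,-0.0185) and (0.562,-0.070). Hub to eyes is 99 mm and the eyes are 51 mm apart, both as given. Disc centre is (0.537,0.251) with R 61 mm, also as given.

```bash
python3 -m inch '[[0,0.3,0,0,0,-0.035,-1],[0,0.5,0,0,0,-0.035,-1],[-0.5,0.7,0,0,0,-0.035,-1],[-1,0.75,0,0,0,0,-1],[-1,0.75,0,0,0,0,-1],[-1,0.75,0,0,0,0,-1],[-1,0.75,0,0,0,0,-1],[-1,0.75,0,0,0,0,-1]]'; python3 -m inch '[[-1,0.75,0,0,0,0,-1],[-1,0.75,0,0,0,0,-1],[-1,0.75,0,0,0,0,-1],[-1,0.75,0,0,0,0,-1],[-1,0.75,0,0,0,0,-1],[-1,0.75,0,0,0,0,-1],[-1,0.75,0,0,0,0,-1],[-1,0.75,0,0,0,0,-1]]'; python3 -c "
from workcell import bot;o=bot.get_obs();print(o['joint_pos'])"
```

```text
clock: 0.9
eef_pos: [0.3017, 0.3178, 0.2309]
tool_rot: [0.718, 0.696, -0.0, 0.0]
ft_force: [0.4, 0.2, 0.2]
grip_width: 0.0853
clock: 1.7
eef_pos: [0.4452, 0.1131, 0.231]
tool_rot: [0.718, 0.696, -0.0, -0.0]
ft_force: [0.6, 1.1, 0.9]
grip_width: 0.0856
[ 2.48834093e-01  1.61017493e-01 -9.60310582e-02  1.31455813e+00
  6.05550427e-05  2.80881544e-01]
```

```bash
python3 - <<'E'
from h import *
# head silhouette: brighter cone vs disc, in top: use rays on z=.096-.102 rim
for n,(u0,v0,r) in (("top",(144,156,20)),("scene",(410,193,20))):
    z=np.load(f"pics/{n}0.npz");W=cloud(n,z['d'])
    m=np.zeros(z['d'].shape,bool);m[v0-r:v0+r,u0-r:u0+r]=1
    q=W[m&(W[...,2]>.094)&(W[...,2]<.125)];print(n,len(q),q.min(0).round(4),q.max(0).round(4))
    q=W[m&(W[...,2]>.117)&(W[...,2]<.125)];print(' tip',len(q),q.mean(0).round(4))
E
```

```text
top 554 [0.5124 0.2259 0.0961] [0.5607 0.2761 0.1239]
 tip 142 [0.5369 0.2509 0.1198]
scene 353 [0.511  0.2266 0.0959] [0.5614 0.2752 0.1241]
 tip 91 [0.5379 0.25   0.1201]
```

```bash
python3 -m inch '[[-1,0.8,0.6,0,0,0,-1],[-1,0.8,0.8,0,0,0,-1],[-1,0.8,0.8,0,0,0,-1],[-1,0.8,0.8,0,0,0,-1],[-1,0.8,0.8,0,0,0,-1],[0,0,0,0,0,0,-1],[0,0,0,0,0,0,-1],[0,0,0,0,0,0,-1]]'; python3 -c "
from workcell import bot;o=bot.get_obs();print(o['joint_pos'])"
```

```text
clock: 2.5
eef_pos: [0.5406, -0.0132, 0.1366]
tool_rot: [0.718, 0.696, 0.0, -0.0]
ft_force: [0.4, -0.4, -0.4]
grip_width: 0.0851
[-2.45775334e-02  3.78748908e-01 -5.58035808e-02  1.13641226e+00
  3.23340366e-04  6.80573841e-03]
```

```bash
python3 -m inch '[[-0.6,0.5,0.5,0,0,0,-1],[-0.6,0.5,0.8,0,0,0,-1],[0,0,0.8,0,0,0,-1],[0,0,0.8,0,0,0,-1],[0,0,0.3,0,0,0,-1],[0,0,0,0,0,0,-1],[0,0,0,0,0,0,-1],[0,0,0,0,0,0,-1]]'; python3 - <<'E'
from h import *
s,_=bot.camera("scene");t,_=bot.camera("top")
X=bot.get_obs()['eef_pos'];a=[int(i) for i in proj("scene",X)];b=[int(i) for i in proj("top",X)];print(a,b)
c=lambda p,u,v,r=60:cv2.resize(p[v-r:v+r,u-r:u+r],(390,390),interpolation=2)
cv2.imwrite("pics/pre.png",np.hstack([c(s,*a),c(t,*b)]))
E
```

```text
clock: 3.3
eef_pos: [0.566, -0.0443, 0.0579]
tool_rot: [0.718, 0.696, 0.001, 0.001]
ft_force: [0.1, -0.2, -0.0]
grip_width: 0.0856
[307, 273] [291, 142]
```

View pics/pre.png

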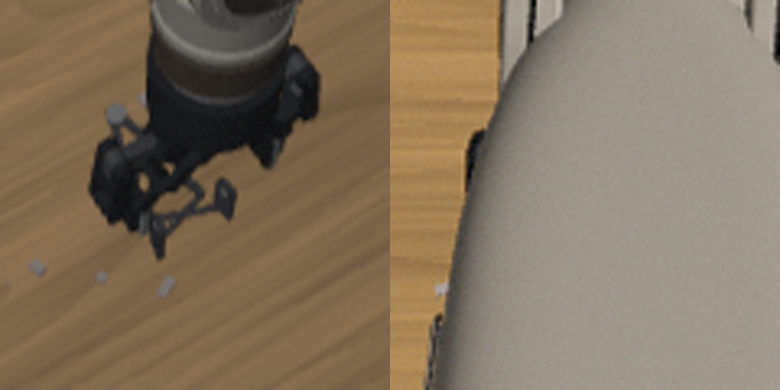

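The fingers are above the eyes and straddle both of them at scene (307,273). I'm lowering now.

```bash
python3 -m inch '[[0,0,0.4,0,0,0,-1],[0,0,0.5,0,0,0,-1],[0,0,0.5,0,0,0,-1],[0,0,0.3,0,0,0,-1],[0,0,0.1,0,0,0,-1],[0,0,0,0,0,0,-1],[0,0,0,0,0,0,-1],[0,0,0,0,0,0,-1]]'; python3 - <<'E'
from h import *
s,_=bot.camera("scene")
X=bot.get_obs()['eef_pos'];a=[int(i) for i in proj("scene",X)];
c=lambda p,u,v,r=60:cv2.resize(p[v-r:v+r,u-r:u+r],(500,500),interpolation=2)
cv2.imwrite("pics/pre2.png",c(s,*a))
E
```

```text
clock: 4.2
eef_pos: [0.5655, -0.0446, 0.0119]
tool_rot: [0.718, 0.696, 0.0, 0.0]
ft_force: [0.9, 0.8, -0.4]
grip_width: 0.0854
```

View pics/pre2.png

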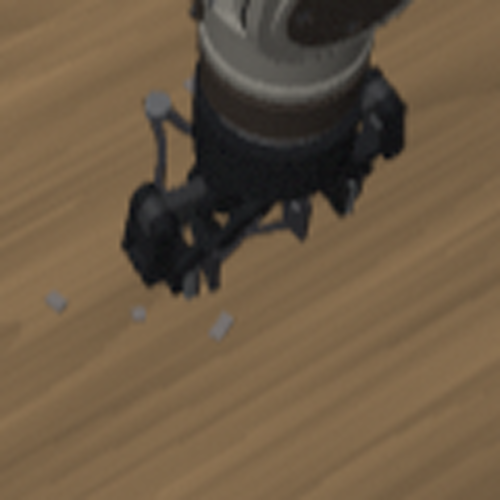

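```bash
python3 -m inch '[[0,0,0,0,0,0,-0.6],[0,0,0,0,0,0,-0.4],[0,0,0,0,0,0,-0.2],[0,0,0,0,0,0,0],[0,0,0,0,0,0,0.2],[0,0,0,0,0,0,0.4],[0,0,0,0,0,0,0.7],[0,0,0,0,0,0,1]]'; python3 -m inch '[[0,0,0,0,0,0,1],[0,0,0,0,0,0,1],[0,0,0,0,0,0,1],[0,0,0,0,0,0,1],[0,0,0,0,0,0,1],[0,0,-0.1,0,0,0,1],[0,0,-0.1,0,0,0,1],[0,0,0,0,0,0,1]]'; python3 - <<'E'
from h import *
s,_=bot.camera("scene")
X=bot.get_obs()['eef_pos'];a=[int(i) for i in proj("scene",X)];
c=lambda p,u,v,r=60:cv2.resize(p[v-r:v+r,u-r:u+r],(500,500),interpolation=2)
cv2.imwrite("pics/grip.png",c(s,*a))
E
```

```text
clock: 5.05
eef_pos: [0.5692, -0.0477, 0.0152]
tool_rot: [0.719, 0.695, 0.001, 0.006]
ft_force: [1.3, -7.8, 13.9]
grip_width: 0.0139
clock: 5.85
eef_pos: [0.5643, -0.0442, 0.016]
tool_rot: [0.718, 0.696, -0.0, -0.001]
ft_force: [0.4, 0.6, -1.2]
grip_width: 0.0136
```

View pics/grip.png

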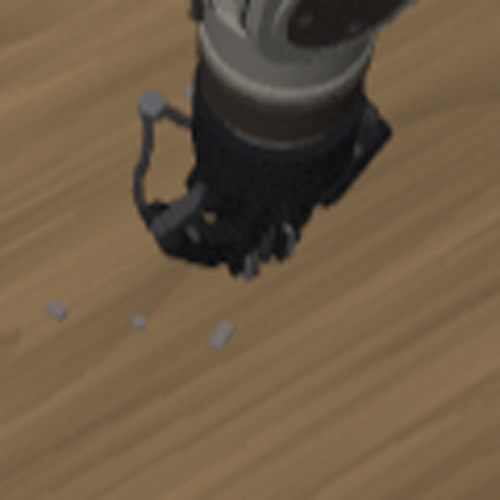

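```bash
python3 -m inch '[[0,0,-0.3,0,0,0,1],[0,0,-0.5,0,0,0,1],[0,0,-0.8,0,0,0,1],[0,0,-0.8,0,0,0,1],[0,0,-0.6,0,0,0,1],[0,0,-0.2,0,0,0,1],[0,0,0,0,0,0,1],[0,0,0,0,0,0,1]]'; python3 - <<'E'
from h import *
s,d=bot.camera("scene");np.savez("pics/lift.npz",p=s,d=d)
X=bot.get_obs()['eef_pos'];a=[int(i) for i in proj("scene",X)];print(a)
c=lambda p,u,v,r=60:cv2.resize(p[v-r:v+r,u-r:u+r],(500,500),interpolation=2)
cv2.imwrite("pics/lift.png",cv2.convertScaleAbs(c(s,*a),alpha=1.8))
E
```

```text
clock: 6.7
eef_pos: [0.5644, -0.0444, 0.0959]
tool_rot: [0.718, 0.696, -0.0, -0.0]
ft_force: [-0.0, -0.2, -1.8]
grip_width: 0.0139
[307, 264]
```

View pics/lift.png

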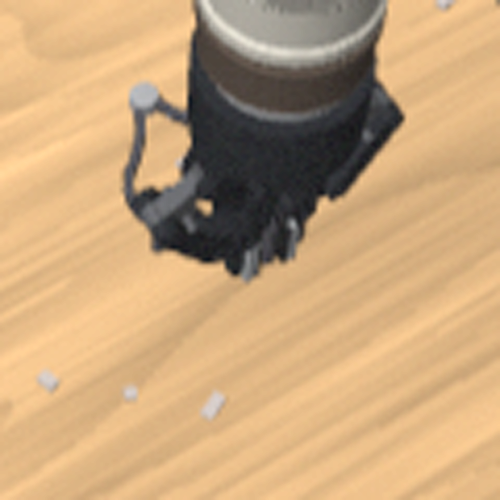

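```bash
python3 - <<'E'
from h import *
z=np.load("pics/lift.npz");p,d=z['p'].astype(int),z['d'];W=cloud("scene",d)
w=np.zeros(d.shape,bool);w[215:245,265:300]=1
m=w&(W[...,2]>.05)&(W[...,2]<.3);q=W[m];print(m.sum(),q.min(0).round(3),q.max(0).round(3))
hub=m&(np.ptp(p,axis=-1)<20)&(p.mean(-1)>75)
k,l,st,ce=cv2.connectedComponentsWithStats(hub.astype(np.uint8))
for i in range(1,k):
    if st[i,4]>5: print(ce[i],st[i,4],np.median(W[l==i],0).round(4))
r=m&(W[...,2]<.13);v,u=np.where(r)
for a in range(0,len(u),6): print(u[a],v[a],W[v[a],u[a]].round(3),end=' ; ')
E
```

```text
348 [ 0.451 -0.085  0.084] [ 0.576 -0.027  0.299]
[280.85294118 226.64705882] 34 [ 0.4596 -0.0424  0.0958]
280 223 [ 0.451 -0.04   0.097] ; 282 224 [ 0.454 -0.036  0.095] ; 282 225 [ 0.456 -0.037  0.094] ; 281 226 [ 0.46  -0.042  0.099] ; 280 227 [ 0.461 -0.045  0.099] ; 286 227 [ 0.463 -0.032  0.09 ] ; 283 228 [ 0.466 -0.041  0.098] ; 279 229 [ 0.461 -0.048  0.094] ; 285 229 [ 0.466 -0.036  0.09 ] ; 280 230 [ 0.463 -0.047  0.09 ] ; 287 230 [ 0.471 -0.034  0.091] ; 280 231 [ 0.466 -0.048  0.092] ; 290 231 [ 0.476 -0.03   0.09 ] ; 289 232 [ 0.476 -0.032  0.089] ; 291 233 [ 0.479 -0.029  0.086] ; 280 236 [ 0.477 -0.055  0.093] ; 280 238 [ 0.48  -0.058  0.093] ; 280 240 [ 0.483 -0.059  0.089] ; 280 242 [ 0.487 -0.062  0.09 ] ; 279 244 [ 0.49  -0.066  0.089] ;
```

```bash
python3 -m inch '[[0,0,-0.4,0,0,0,1],[0.2,0,-0.5,0,0,0,1],[0.4,0,-0.5,0,0,0,1],[0.6,0.1,-0.5,0,0,0,1],[0.8,0.1,-0.5,0,0,0,1],[0.8,0.1,-0.3,0,0,0,1],[0.8,0.1,-0.1,0,0,0,1],[0.8,0.1,0,0,0,0,1]]'; python3 -m inch '[[0.8,0.1,0,0,0,0,1],[0.8,0.05,0,0,0,0,1],[0.8,0,0,0,0,0,1],[0.8,0,0,0,0,0,1],[0.8,0,0,0,0,0,1],[0.8,0,0,0,0,0,1],[0.6,0,0,0,0,0,1],[0.4,0,0,0,0,0,1]]';python3 -m inch '[[0.3,0,0,0,0,0,1],[0.2,0,0,0,0,0,1],[0,0,0,0,0,0,1],[0,0,0,0,0,0,1],[0,0,0,0,0,0,1],[0,0,0,0,0,0,1],[0,0,0,0,0,0,1],[0,0,0,0,0,0,1]]'
```

```text
clock: 7.55
eef_pos: [0.5818, 0.0668, 0.1686]
tool_rot: [0.718, 0.696, 0.001, 0.001]
ft_force: [-0.1, -0.2, -1.0]
grip_width: 0.0139
clock: 8.35
eef_pos: [0.5893, 0.2117, 0.1671]
tool_rot: [0.718, 0.696, 0.001, 0.0]
ft_force: [0.1, -0.2, -1.0]
grip_width: 0.0136
clock: 9.15
eef_pos: [0.5897, 0.2221, 0.1663]
tool_rot: [0.718, 0.696, -0.0, -0.0]
ft_force: [-0.4, 0.3, -1.3]
grip_width: 0.0138
```

```bash
python3 -m inch '[[0.3,0,0,0,0,0,1],[0.4,-0.02,0,0,0,0,1],[0.3,0,0,0,0,0,1],[0.12,0,0,0,0,0,1],[0,0,0,0,0,0,1],[0,0,0,0,0,0,1],[0,0,0,0,0,0,1],[0,0,0,0,0,0,1]]'; python3 - <<'E'
from h import *
s,d=bot.camera("scene");t,dt=bot.camera("top");np.savez("pics/over.npz",p=s,d=d,t=t,dt=dt)
X=bot.get_obs()['eef_pos'];a=[int(i) for i in proj("scene",X)];b=[int(i) for i in proj("top",X)];print(a,b)
c=lambda p,u,v,r=60:cv2.resize(p[v-r:v+r,u-r:u+r],(390,390),interpolation=2)
cv2.imwrite("pics/over.png",cv2.convertScaleAbs(np.hstack([c(s,a[0]-5,a[1]),c(t,b[0],b[1]+20)]),alpha=1.6))
E
```

```text
clock: 9.95
eef_pos: [0.5901, 0.25, 0.1663]
tool_rot: [0.718, 0.696, -0.0, 0.0]
ft_force: [0.5, 0.0, -1.2]
grip_width: 0.0136
[435, 190] [128, 118]
```

View pics/over.png

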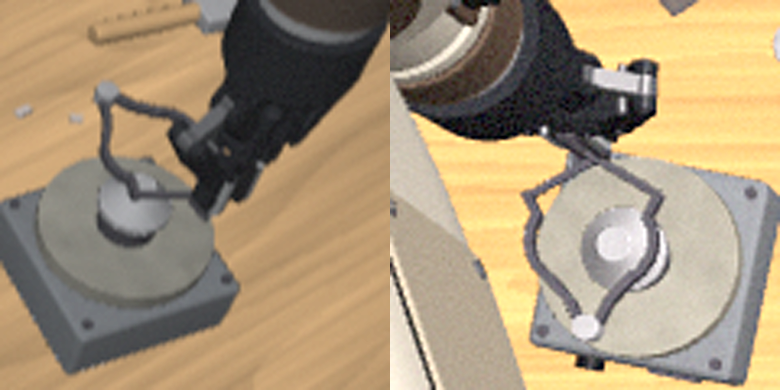

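```bash
python3 - <<'E'
from h import *
z=np.load("pics/over.npz")
for n,p,d,box in (("top",z['t'].astype(int),z['dt'],(160,190,110,155)),("scene",z['p'].astype(int),z['d'],(150,180,390,425))):
    W=cloud(n,d);w=np.zeros(d.shape,bool);w[box[0]:box[1],box[2]:box[3]]=1
    m=w&(W[...,2]>.135)&(W[...,2]<.2)
    hub=m&(np.ptp(p,axis=-1)<25)&(p.mean(-1)>(95 if n=='top' else 75))
    k,l,st,ce=cv2.connectedComponentsWithStats(hub.astype(np.uint8))
    for i in range(1,k):
        if st[i,4]>8: print(n,'hub',ce[i],st[i,4],np.median(W[l==i],0).round(4),ray(n,*ce[i],.163).round(4))
# ring band in top image
W=cloud("top",z['dt']);m=(W[...,2]>.13)&(W[...,2]<.185)
v,u=np.where(m)
for r in range(130,183,3):
    q=np.where(m[r,85:165])[0]+85
    if len(q): 
        P=W[r,q];print(r,P[0].round(4),P[-1].round(4),np.round((P[0]+P[-1])/2,4)[:2],len(q))
E
```

```text
top hub [127.984375 178.1875  ] 64 [0.4845 0.2516 0.1659] [0.4846 0.2525 0.163 ]
scene hub [402.64705882 157.41176471] 34 [0.4854 0.2521 0.1667] [0.4831 0.2544 0.163 ]
130 [0.573  0.2683 0.1536] [0.5717 0.2329 0.1578] [0.5723 0.2506] 13
133 [0.5678 0.2776 0.1527] [0.5659 0.2236 0.1591] [0.5668 0.2506] 12
136 [0.5617 0.287  0.1561] [0.5602 0.2144 0.16  ] [0.561  0.2507] 13
139 [0.5561 0.2884 0.157 ] [0.5552 0.2132 0.1579] [0.5557 0.2508] 8
142 [0.5502 0.2857 0.1596] [0.5507 0.2162 0.1536] [0.5504 0.251 ] 9
145 [0.5446 0.2853 0.1605] [0.5441 0.2181 0.1595] [0.5444 0.2517] 8
148 [0.539  0.2866 0.1618] [0.5393 0.2155 0.1562] [0.5392 0.251 ] 9
151 [0.5339 0.2871 0.1605] [0.533  0.214  0.1617] [0.5334 0.2505] 8
154 [0.5285 0.2871 0.1605] [0.5285 0.2156 0.1561] [0.5285 0.2513] 8
157 [0.523  0.2851 0.161 ] [0.523  0.2171 0.1569] [0.523  0.2511] 8
160 [0.5177 0.2816 0.1608] [0.5172 0.2199 0.1595] [0.5174 0.2508] 9
163 [0.5124 0.2765 0.16  ] [0.5127 0.2251 0.154 ] [0.5125 0.2508] 11
166 [0.5064 0.2699 0.1638] [0.507  0.2314 0.1567] [0.5067 0.2506] 9
169 [0.501  0.2663 0.1638] [0.5016 0.2367 0.1569] [0.5013 0.2515] 10
172 [0.496  0.2637 0.1614] [0.4963 0.2403 0.1568] [0.4961 0.252 ] 9
175 [0.4903 0.2594 0.1635] [0.4908 0.2437 0.1574] [0.4906 0.2515] 11
178 [0.4847 0.2584 0.1664] [0.4851 0.2443 0.161 ] [0.4849 0.2513] 10
181 [0.4796 0.2574 0.164 ] [0.48   0.2469 0.1584] [0.4798 0.2522] 8
```

```bash
python3 -m inch '[[0,0.1,0.2,0,0,0,1],[0,0,0.4,0,0,0,1],[0,0,0.4,0,0,0,1],[0,0,0.3,0,0,0,1],[0,0,0.15,0,0,0,1],[0,0,0,0,0,0,1],[0,0,0,0,0,0,1],[0,0,0,0,0,0,1]]'; python3 - <<'E'
from h import *
s,d=bot.camera("scene");t,dt=bot.camera("top");np.savez("pics/over2.npz",p=s,d=d,t=t,dt=dt)
X=bot.get_obs()['eef_pos'];a=[int(i) for i in proj("scene",X)];b=[int(i) for i in proj("top",X)]
c=lambda p,u,v,r=60:cv2.resize(p[v-r:v+r,u-r:u+r],(390,390),interpolation=2)
cv2.imwrite("pics/over2.png",cv2.convertScaleAbs(np.hstack([c(s,a[0]-5,a[1]),c(t,b[0],b[1]+20)]),alpha=1.6))
W=cloud("top",dt);p=t.astype(int);w=np.zeros(dt.shape,bool);w[155:195,105:160]=1
m=w&(W[...,2]>.1)&(W[...,2]<.16)
hub=m&(np.ptp(p,axis=-1)<25)&(p.mean(-1)>95)
k,l,st,ce=cv2.connectedComponentsWithStats(hub.astype(np.uint8))
for i in range(1,k):
    if st[i,4]>8: print('hub',ce[i],st[i,4],np.median(W[l==i],0).round(4),ray("top",*ce[i],.128).round(4))
E
```

```text
clock: 10.85
eef_pos: [0.5929, 0.2504, 0.1306]
tool_rot: [0.718, 0.696, 0.001, 0.0]
ft_force: [0.2, -0.0, -1.6]
grip_width: 0.0138
hub [141.57142857 159.74175824] 182 [0.5256 0.2444 0.1119] [0.5226 0.2392 0.128 ]
hub [134.4        178.71666667] 60 [0.4867 0.252  0.1299] [0.4873 0.2524 0.128 ]
```

View pics/over2.png

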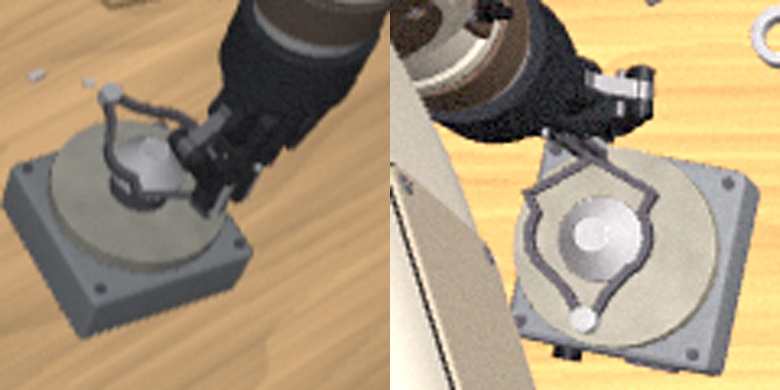

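The ring is centred over the head: the hub is at (0.487,0.252), so the hole centre is at (0.537,0.251). I'm lowering it now.

```bash
python3 -m inch '[[0,0,0.1,0,0,0,1],[0,0,0.15,0,0,0,1],[0,0,0.15,0,0,0,1],[0,0,0.15,0,0,0,1],[0,0,0.1,0,0,0,1],[0,0,0.05,0,0,0,1],[0,0,0,0,0,0,1],[0,0,0,0,0,0,1]]'; python3 -m inch '[[0,0,0.15,0,0,0,1],[0,0,0.2,0,0,0,1],[0,0,0.2,0,0,0,1],[0,0,0.15,0,0,0,1],[0,0,0.1,0,0,0,1],[0,0,0,0,0,0,1],[0,0,0,0,0,0,1],[0,0,0,0,0,0,1]]'; python3 - <<'E'
from h import *
s,d=bot.camera("scene");t,dt=bot.camera("top");np.savez("pics/over3.npz",p=s,d=d,t=t,dt=dt)
X=bot.get_obs()['eef_pos'];a=[int(i) for i in proj("scene",X)];b=[int(i) for i in proj("top",X)]
c=lambda p,u,v,r=60:cv2.resize(p[v-r:v+r,u-r:u+r],(390,390),interpolation=2)
cv2.imwrite("pics/over3.png",cv2.convertScaleAbs(np.hstack([c(s,a[0]-5,a[1]),c(t,b[0],b[1]+20)]),alpha=1.6))
W=cloud("top",dt);p=t.astype(int);w=np.zeros(dt.shape,bool);w[165:195,105:160]=1
m=w&(W[...,2]>.083)&(W[...,2]<.16)
hub=m&(np.ptp(p,axis=-1)<25)&(p.mean(-1)>95)
k,l,st,ce=cv2.connectedComponentsWithStats(hub.astype(np.uint8))
for i in range(1,k):
    if st[i,4]>8: print('hub',ce[i],st[i,4],np.median(W[l==i],0).round(4))
E
```

```text
clock: 11.75
eef_pos: [0.5927, 0.2503, 0.1127]
tool_rot: [0.718, 0.696, 0.0, 0.0]
ft_force: [0.5, 0.0, -1.8]
grip_width: 0.0136
clock: 12.55
eef_pos: [0.5927, 0.2503, 0.0928]
tool_rot: [0.718, 0.696, 0.0, 0.0]
ft_force: [-0.2, 0.2, -0.7]
grip_width: 0.014
hub [139.8  165.64] 25 [0.5144 0.2495 0.1044]
hub [140.76 181.  ] 50 [0.4866 0.2517 0.0925]
```

View pics/over3.png

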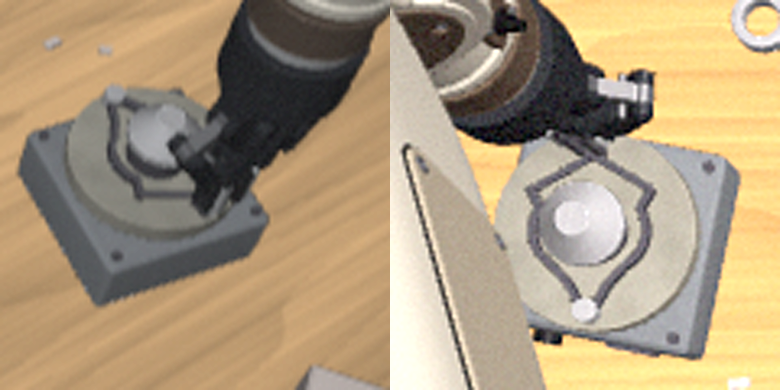

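```bash
python3 -m inch '[[0,0,0.06,0,0,0,1],[0,0,0.06,0,0,0,1],[0,0,0,0,0,0,1],[0,0,0,0,0,0,1],[0,0,0,0,0,0,0.6],[0,0,0,0,0,0,0.5],[0,0,0.05,0,0,0,0.35],[0,0,0.05,0,0,0,0.2]]'; python3 -m inch '[[0,0,0.05,0,0,0,0.05],[0,0,0.05,0,0,0,-0.1],[0,0,0.05,0,0,0,-0.25],[0,0,0.05,0,0,0,-0.4],[0,0,0,0,0,0,-0.6],[0,0,0,0,0,0,-0.8],[0,0,0,0,0,0,-1],[0,0,0,0,0,0,-1]]'; python3 - <<'E'
from h import *
s,d=bot.camera("scene");t,dt=bot.camera("top");np.savez("pics/rel.npz",p=s,d=d,t=t,dt=dt)
X=bot.get_obs()['eef_pos'];a=[int(i) for i in proj("scene",X)];b=[int(i) for i in proj("top",X)]
c=lambda p,u,v,r=60:cv2.resize(p[v-r:v+r,u-r:u+r],(390,390),interpolation=2)
cv2.imwrite("pics/rel.png",cv2.convertScaleAbs(np.hstack([c(s,a[0]-5,a[1]),c(t,b[0],b[1]+20)]),alpha=1.6))
E
```

```text
clock: 13.45
eef_pos: [0.5936, 0.2523, 0.0892]
tool_rot: [0.718, 0.696, 0.003, -0.0]
ft_force: [-1.5, 1.8, 9.8]
grip_width: 0.0343
clock: 14.25
eef_pos: [0.5927, 0.2501, 0.0819]
tool_rot: [0.718, 0.696, -0.0, 0.0]
ft_force: [-0.2, 0.1, 0.2]
grip_width: 0.0851
```

View pics/rel.png

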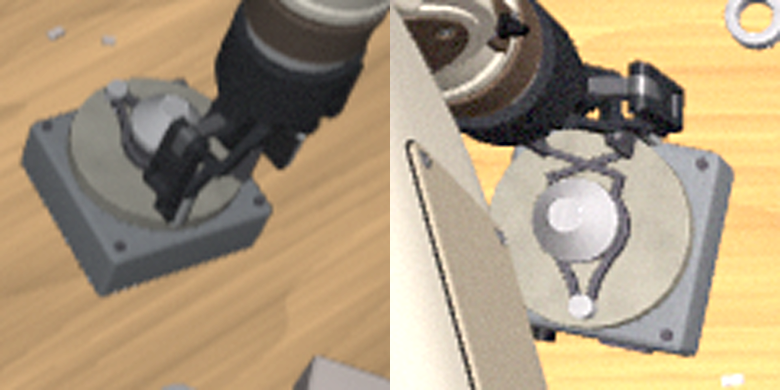

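The ring has contracted into the groove and the jaws are clear of the eyes. I'm going straight up, then I'll back off and check.

```bash
python3 -m inch '[[0,0,-0.2,0,0,0,-1],[0,0,-0.4,0,0,0,-1],[0,0,-0.6,0,0,0,-1],[0,0,-0.8,0,0,0,-1],[0,0,-0.8,0,0,0,-1],[0,0,-0.8,0,0,0,-1],[0,0,-0.8,0,0,0,-1],[0,0,-0.8,0,0,0,-1]]'; python3 -m inch '[[-0.4,0,-0.2,0,0,0,-1],[-0.8,0,0,0,0,0,-1],[-1,0,0,0,0,0,-1],[-1,0,0,0,0,0,-1],[-1,0,0,0,0,0,-1],[-1,0,0,0,0,0,-1],[-0.5,0,0,0,0,0,-1],[0,0,0,0,0,0,-1]]'; python3 - <<'E'
from h import *
s,d=bot.camera("scene");t,dt=bot.camera("top");np.savez("pics/end.npz",p=s,d=d,t=t,dt=dt)
c=lambda p,u,v,r=50:cv2.resize(p[v-r:v+r,u-r:u+r],(390,390),interpolation=2)
cv2.imwrite("pics/end.png",cv2.convertScaleAbs(np.hstack([c(s,410,205),c(t,145,150)]),alpha=1.6))
W=cloud("top",dt)
for r in range(115,190,4):
    m=(W[r,:,2]>.080)&(W[r,:,2]<.13);q=np.where(m[100:190])[0]+100
    if len(q):print(r,W[r,q[0]].round(4),W[r,q[-1]].round(4),len(q))
E
```

```text
clock: 15.15
eef_pos: [0.5927, 0.2503, 0.2142]
tool_rot: [0.718, 0.696, 0.001, 0.0]
ft_force: [-0.0, 0.4, -0.8]
grip_width: 0.0861
clock: 15.95
eef_pos: [0.5873, 0.1052, 0.2164]
tool_rot: [0.72, 0.694, -0.001, -0.0]
ft_force: [0.6, 0.2, 0.5]
grip_width: 0.085
```

View pics/end.png

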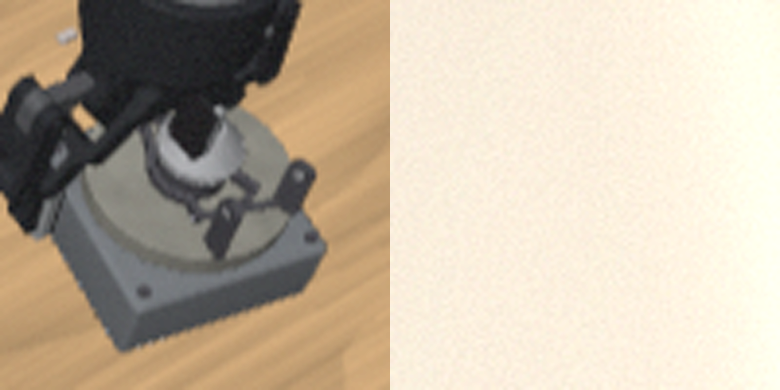

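The arm blocks the top view, so I'm moving it farther away.

```bash
python3 -m inch '[[-0.6,0,0,0,0,0,-1],[-1,0,0,0,0,0,-1],[-1,0,0,0,0,0,-1],[-1,0,0,0,0,0,-1],[-1,0,0,0,0,0,-1],[-1,0,0,0,0,0,-1],[-0.5,0,0,0,0,0,-1],[0,0,0,0,0,0,-1]]'; python3 - <<'E'
from h import *
s,d=bot.camera("scene");t,dt=bot.camera("top");np.savez("pics/end2.npz",p=s,d=d,t=t,dt=dt)
c=lambda p,u,v,r=50:cv2.resize(p[v-r:v+r,u-r:u+r],(390,390),interpolation=2)
cv2.imwrite("pics/end2.png",cv2.convertScaleAbs(np.hstack([c(s,410,205),c(t,145,150)]),alpha=1.6))
W=cloud("top",dt);p=t.astype(int);w=np.zeros(dt.shape,bool);w[165:195,105:175]=1
hub=w&(np.ptp(p,axis=-1)<25)&(p.mean(-1)>95)&(W[...,2]>.082)
k,l,st,ce=cv2.connectedComponentsWithStats(hub.astype(np.uint8))
for i in range(1,k):
    if st[i,4]>5: print('hub',ce[i],st[i,4],np.median(W[l==i],0).round(4))
w[:]=0;w[110:145,105:185]=1
m=w&(W[...,2]>.1)&(W[...,2]<.13)
k,l,st,ce=cv2.connectedComponentsWithStats(m.astype(np.uint8))
for i in range(1,k):
    if st[i,4]>2: print('eye',ce[i],st[i,4],W[l==i].mean(0).round(4),W[l==i].max(0).round(4))
E
```

```text
clock: 16.85
eef_pos: [0.5831, -0.0458, 0.217]
tool_rot: [0.719, 0.695, -0.0, -0.0]
ft_force: [0.4, 0.3, 0.1]
grip_width: 0.0855
hub [141.05555556 165.44444444] 18 [0.5158 0.2474 0.1048]
hub [141.26086957 180.86956522] 46 [0.4872 0.2517 0.0878]
eye [124.69090909 127.70909091] 55 [0.5861 0.2752 0.1142] [0.5945 0.281  0.1243]
eye [151.63461538 128.07692308] 52 [0.5847 0.224  0.1152] [0.5923 0.2288 0.1237]
eye [139.38461538 143.17948718] 39 [0.5578 0.2499 0.1064] [0.5612 0.2643 0.1113]
```

View pics/end2.png

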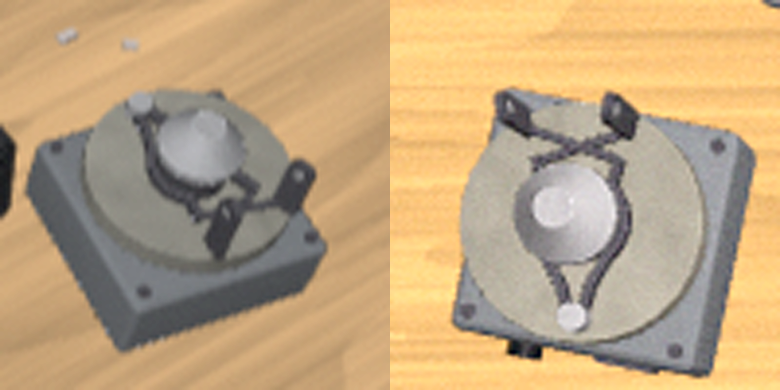

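The ring lies flat: hub top 0.088, so the underside is at 0.076, and the eye tops are at about 0.123. It is shut (eyes 51 mm apart) and centred at about (0.537,0.251).

```bash
python3 -c "
from workcell import bot;print(bot.job_done())"
```

```text
the job is handed in; nothing more can be done
None
```

The spring ring is locked into the groove of the lap's spindle, and the job is handed in at about 17 s of the 38 s allowed. The hand-in gives no verdict, so I can only report my own checks.

I took the leftmost of the two large rings, pressed its eyes together, and lifted and carried it spread. I moved it 2.5 mm after looking from above, lowered it over the head, opened the jaws slowly and backed off.

**Last camera checks:**
- **Shut:** the eyes are 51 mm apart, the same as before I squeezed them.
- **Centred:** the ring's centre is at about (0.537, 0.251), within about 1 mm of the spindle axis.
- **Flat:** the underside is 0 to 2 mm above the disc, and the ring is level within about 2°.
- **Clear:** the arm is about 0.3 m away and touches nothing.

**Disagreements:**
- **Jaw reading:** the gripper showed about 14 mm on the pressed eyes, where 18 mm was expected. The pictures still showed the ring fully and evenly spread.
- **Pushed back:** the closing and opening jaws moved the tool by about 3 mm, with 14 N at most. Nothing shifted as a result.

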